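# Let a ratchet hoist down to its working height

### The job

Let the small ratchet hoist down so that its flask platform comes to rest with the red pointer inside the green band: draw the red-knobbed lock slide fully out from under the orange pawl's tail, press gently on the brass thumb screw on the tail to lift the pawl clear of the toothed wheel, keep it lifted while the load turns the drum back, and let the pawl drop home between the teeth in time. Then push the lock slide fully home under the tail again. Do not push or hold the toothed wheel, drum or platform by hand, and leave the bottles, the vial and the timer where they stand.

Things in the scene. Friction and masses are not known exactly. Their poses are not given: they have to be found in the camera images.
- hoist: Fixed bench hoist on a grey plate 245x305x12 mm. Origin on the bench under the plate's middle; x away from the operator's side, y left, z up. Wheel (80 mm, axle along x) centred at (-0.03,0.03,0.11); orange rocker pawl along y, hinge at (-0.03,-0.035,0.15), nose at the +y end over the wheel, tail at -y. Behind, at x=+0.085: column 220 mm high, platform and flask (to 245 mm high) to its left.
- pawl (a joint): Angle of the orange pawl (rad): 0 = nose fully home between two teeth; positive = nose lifted, tail down. Clear of the teeth above 0.10; hard stop at 0.14. Spring return: on the thumb screw about 4 to 8 N in all, a loaded tooth gripping the nose included, rising steeply at the stop. More than 25 N on the pawl or its screw damages it.
- thumb_seat (a point): Point on the top of the pawl's tail (16 mm wide), under the centre of the brass thumb screw, 75 mm from the hinge. The screw's flat head, 18 mm across, is pressed straight down; its top lies 16 to 30 mm above this point, set differently each time and not measured: feel for it. The screw stays put on the tail. From pawl 0 its head sinks 7.5 mm until the nose is clear, 10.5 mm to the hard stop.
- drum (a joint): Angle of drum and toothed wheel (rad): 0 at the start, grows as it turns back and lowers the platform. A notch every 0.393 rad (whole multiples), 9.8 mm of platform travel each. A brake slows it: with the pawl clear the platform sinks 4 to 9 mm/s (the load differs). It cannot be wound up again. Let go, the pawl drops at once and the drum runs on to the next notch, up to 9.8 mm lower.
- pointer_tip (a point): Tip of the red pointer that goes up and down with the platform, in front of the column, pointing to the hoist's -y. The platform can sink 85 mm in all.
- band_mid (a point): Middle of the green band, a clip 24 mm high round the column; its height on the column differs each time, 32 to 52 mm below the pointer's start. The pointer is inside the band when its tip is within 12 mm above or below this point.
- lock (a joint): Travel of the lock slide (m): 0 = fully home under the pawl's tail (the tail cannot go down), 0.030 = fully out; it moves along the hoist's -x when drawn out, and needs about 2 to 3 N. From 0.026 on the tail is free. It goes home only if the pawl is fully down between the teeth (tail up).
- lock_knob (a point): Middle of the free part of the upright red knob on the lock slide: a round post 12 mm across, 25 mm free; its top is 12.5 mm above this point, the top of the slide 13 mm below. It is 38 mm on the hoist's -x side of the thumb screw when locked, 68 mm when out. Pinch it from above or push it.
- amber_bottle: Amber reagent bottle with a blue cap, 70 mm across, 158 mm high, origin under its centre. Bystander.
- timer: White kitchen-type timer, 62 x 62 x 20 mm, origin under its centre. Bystander.
- wash_bottle: White wash bottle with a bent spout, 63 x 55 x 195 mm, origin under its centre. Bystander.
- vial: Small vial with a white cap, 25 mm across, 53 mm high, origin under its centre. Bystander.
- stage: The moving platform with its rack and the flask on it. Not to be pushed or held.

How it is judged:
By the outcome, as a careful person would: the job done as asked, in the order asked, and still so for the second after the job is handed in, with the robot touching nothing.
It also fails if it takes over 72 s, if anything falls off the work surface, if the arm or the gripper's body presses on something with over 40 N, if the wrist force passes 120 N, or if a joint passes its speed limit or range.

### The arm

A 7-joint arm with a two-finger parallel gripper is mounted at the origin on a cart in front of the work surface, level with it; the furniture and walls round the work are solid. World frame = base frame: x ahead of the robot, y to its left, z up, the work surface at z = 0. Lengths are in m, angles in rad, forces in N, time in s.
With the tool pointing down it reaches from about 0.425 to 1.025 m from the base axis. Payload 9.4 kg.
Tool frame: the origin (TCP) lies midway between the tips of the shut fingers; the grasp point (between the pads) lies ctrl.grip_depth behind it (ctrl.grip_depth is the distance from the TCP to the grasp point, in m); z points along the fingers, y is the line along which they close (so a half turn about z gives the same grasp; the last joint's range is limited). The gripper opens to 85 mm and grips with 20 to 120 N. Pads are 22 mm wide; open, the fingers measure 114 mm over their backs; the gripper's body (76 mm by 85 mm) begins 54 mm behind the grasp point. The pads swing forward as they close: fully open they stand 13 mm farther back than shut.
Start: joints at [-1.385, 0.599, -0.003, 1.599, 0.002, 0.943, -0.08], TCP at [0.188, 0.7, 0.231] pointing down, gripper open.
Joint ranges: [-2.57, 2.57], [-0.35, 1.97], [-1.29, 1.29], [0.11, 2.56], [-1.05, 4.19], [0.11, 1.86], [-2.63, 2.63]. Speed limits (rad/s): [2.22, 2.22, 3.01, 3.01, 3.14, 3.14, 3.14].

### API

Orientations are given as a rotation vector (axis times angle).
In Python, from station import ctrl, viewer, ticket gives the robot as it stands. The module is installed in compiled form; this text tells all that it offers.
- The arm moves only by the tool move_arm, never from a script. Its argument "moves" is text: rows parted by semicolons, each of 7 numbers parted by spaces: the shift along the tool's x, y, z in cm, then the turn, a rotation vector about the tool's x, y, z in degrees, then the opening, from 0 (shut) to 1 (fully open). A call has exactly 8 rows; each row is the pose to reach, as a shift and turn from the pose commanded when the call began, along the tool's axes at that moment; what a row does not reach only later rows make up. A row lasts 1/12 s, in which the tool goes at most 41.7 mm and 7.16 degrees, less where a joint would pass 70% of its speed; a pose out of reach is approached as far as the arm can. A call with a gripper value outside its range is refused whole. The fingers move at their own pace and stop on an object; the grip force is fixed at half the most. Time passes only in rows, so rows that repeat a pose let the fingers close, or fill a call up. It gives the time, the measured TCP pose, the force, the opening and the grip force at its end, in the units of the state.
- ctrl.sense(): the state, without advancing time (a new reading comes with each control period).
- viewer.camera(name): name is "scene" or "top" or "wrist"; returns (picture, depth): 400x640x3 uint8, blue, green, red; 400x640 float32, m along the optical axis (not along the pixel's ray), 0 where there is no reading.
- viewer.camera_params(name): a dict with "intrinsics" (3x3 intrinsics, pixels), "world_from_camera" (4x4, takes a point from camera to world coordinates); the wrist camera has in their place "mount" (4x4, takes a point from camera to tool coordinates, whose origin is the TCP and whose axes are the flange's). Camera axes: x right, y down, z forward; pixel columns grow to the right and rows downward; lengths in m; the calibration is good to about 2 mm. A picture is of the moment at which its call begins: read the wrist's pose just before it. camera_params takes no time and is no camera call.
- ticket.sign_off(): hands the job in; it is judged then, once.
The state is a dict: "time": time; "joint_pos": joint angles; "joint_vel": joint speeds; "joint_torque": joint torques, N m; "position": TCP position; "tool_rot": TCP orientation; "wrist_force": force on the tool from outside, world axes, zero at the start; "ft_torque": the same for the moment, N m; "gripper_width": opening from 0.0 (shut) to 1.0 (fully open); "grip_force": force on a finger pad.
Only numpy, scipy, OpenCV 4.12 (cv2) and the standard library are available. Lean on these libraries where they do the work, as an engineer would, in place of code of your own. Each camera call takes 0.05 s, during which the arm holds its last target. There are 200 camera calls.

## Working session

There is one attempt and no reset: what is moved stays moved. The work goes in short steps, Python scripts to look and compute and a tool call to move; the robot and the scene stay as the last step left them, time stands still between calls to the robot, and variables do not carry over. Pictures are saved under pics/ and viewed, at most 10 in all, crops included, and the job is handed in when it is done.

Besides the shell and the picture viewer there is one more tool, called after "Call:" by a JSON object that holds its "api" and its "payload", one argument or row to a line. move_arm: Moves the arm, as the interface text tells. Its arguments: {"type":"object","properties":{"moves":{"type":"string"}},"required":["moves"]}

```bash
mkdir -p pics; cat > h.py <<'E'
import numpy as np, cv2
from scipy.spatial.transform import Rotation as R
from station import ctrl, viewer, ticket
def Tw(name):
    p=viewer.camera_params(name)
    if name!="wrist": return p["intrinsics"],p["world_from_camera"]
    s=ctrl.sense();T=np.eye(4);T[:3,:3]=R.from_rotvec(s["tool_rot"]).as_matrix();T[:3,3]=s["position"]
    return p["intrinsics"],T@p["mount"]
def grab(name):
    K,T=Tw(name); im,d=viewer.camera(name)
    v,u=np.mgrid[0:400,0:640]
    P=np.stack([(u-K[0,2])/K[0,0]*d,(v-K[1,2])/K[1,1]*d,d],-1)@T[:3,:3].T+T[:3,3]
    P[d==0]=np.nan
    return im,d,P,K,T
E
python3 - <<'E'
from h import *
print(ctrl.sense(),ctrl.grip_depth)
ims=[]
for n in("scene","top"):
    im,d,P,K,T=grab(n); cv2.imwrite(f"pics/{n}.png",im); np.savez(f"{n}.npz",im=im,P=P,K=K,T=T)
    print(n,K[0,0],T.round(3).tolist())
print(viewer.camera_params("wrist")["mount"])
E
```

```text
{'time': 0.0, 'joint_pos': array([-1.3847267 ,  0.60010716, -0.00255755,  1.60012893,  0.00181663,
        0.94289329, -0.07982265]), 'joint_vel': array([-1.45503535e-04, -3.33707125e-04,  4.99238730e-04,  8.42884748e-05,
       -1.05908235e-03,  1.57582029e-03,  1.68055728e-04]), 'joint_torque': array([ 7.83857904e-04, -7.76479769e+01,  1.56504203e+00, -2.58001918e+01,
        1.23001722e-02,  9.11957090e-03, -5.22382138e-06]), 'position': array([0.18821293, 0.69965838, 0.23043007]), 'tool_rot': array([-4.11474316e-01, -3.11447307e+00,  2.40901100e-03]), 'wrist_force': array([ 0.10638785, -0.0299361 ,  0.78635862]), 'ft_torque': array([ 0.0108041 , -0.02710294,  0.06176829]), 'grip_force': 0.0, 'gripper_width': 0.9982961081355427} 0.0187
scene 420.393421692597 [[0.898, -0.234, 0.372, 0.151], [-0.44, -0.494, 0.75, -0.846], [0.008, -0.837, -0.547, 0.767], [0.0, 0.0, 0.0, 1.0]]
top 448.7834514418557 [[-0.073, -0.973, 0.22, 0.206], [-0.997, 0.07, -0.022, 0.065], [0.006, -0.221, -0.975, 1.773], [0.0, 0.0, 0.0, 1.0]]
[[ 1.05517242e-03 -9.45787502e-01 -3.24784370e-01  8.36150337e-02]
 [ 9.99999405e-01  1.08799187e-03  8.05540062e-05  5.39171851e-04]
 [ 2.77175781e-04 -3.24784262e-01  9.45788087e-01 -1.41381985e-01]
 [ 0.00000000e+00  0.00000000e+00  0.00000000e+00  1.00000000e+00]]
```

View pics/scene.png

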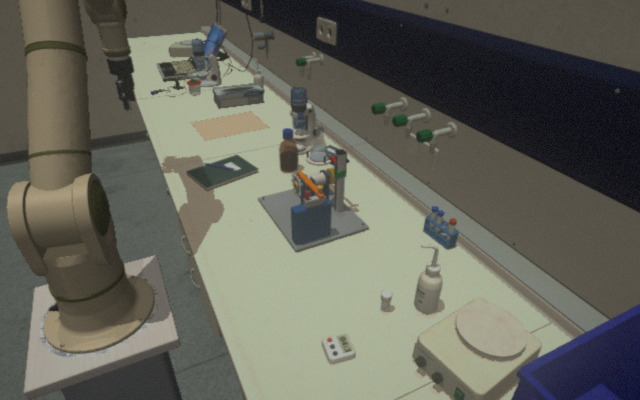

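View pics/top.png

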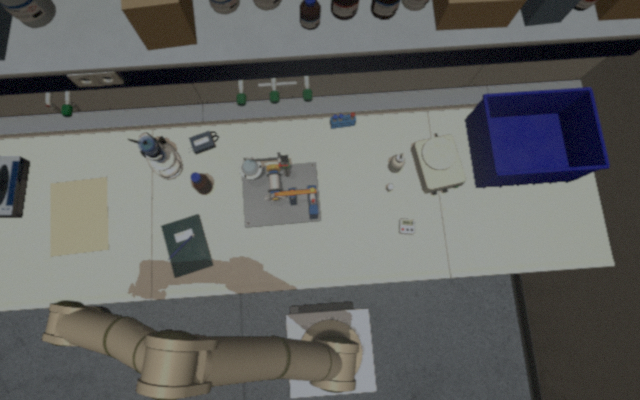

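The scene view shows the hoist on its grey plate at about (312,205), with the orange pawl at (310,185) and a blue block at (311,222). In the top view the plate spans (243,163)–(320,227). Next I fit the plate pose.

```bash
python3 - <<'E'
from h import *
for n,box in(("top",(225,150,345,240)),("scene",(250,175,380,255))):
    D=np.load(n+".npz");P=D["P"];im=D["im"]
    u0,v0,u1,v1=box
    Q=P[v0:v1,u0:u1];hs=cv2.cvtColor(im,cv2.COLOR_BGR2HSV)[v0:v1,u0:u1]
    m=(abs(Q[...,2]-0.012)<0.008)&(hs[...,1]<60)&(hs[...,2]<150)
    m=cv2.morphologyEx(m.astype(np.uint8),cv2.MORPH_OPEN,np.ones((3,3)))
    pts=Q[m>0][:,:2].astype(np.float32)
    print(n,len(pts),cv2.minAreaRect(pts),cv2.boxPoints(cv2.minAreaRect(pts)).round(3).tolist(), np.nanmedian(Q[m>0][:,2]))
D=np.load("scene.npz");c=D["im"][130:250,250:380];c2=np.load("top.npz")["im"][145:240,230:335]
a=cv2.resize(c,(520,480),interpolation=cv2.INTER_CUBIC)
cv2.imwrite("pics/c1.png",a)
E
```

```text
top 2517 ((0.6162351965904236, 0.15030865371227264), (0.24667653441429138, 0.3046111464500427), 1.5392431020736694) [[0.48899999260902405, 0.29899999499320984], [0.4970000088214874, -0.004999999888241291], [0.7440000176429749, 0.0010000000474974513], [0.7350000143051147, 0.3059999942779541]] 0.01143167252188193
scene 2246 ((0.7212628126144409, 0.1451719105243683), (0.4483216106891632, 0.30511730909347534), 0.008704707026481628) [[0.4970000088214874, 0.2980000078678131], [0.4970000088214874, -0.007000000216066837], [0.9449999928474426, -0.007000000216066837], [0.9449999928474426, 0.2980000078678131]] 0.013955661439243483
```

View pics/c1.png

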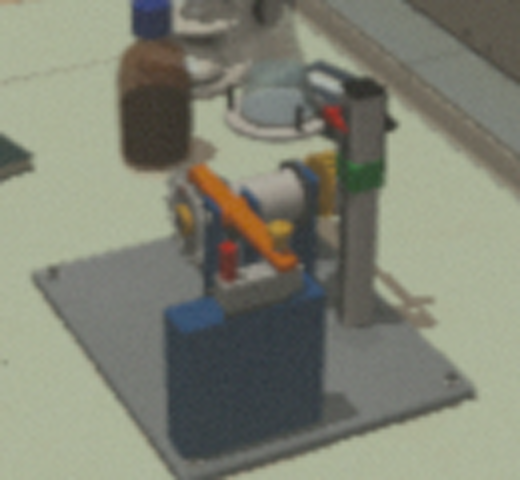

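The crop shows the red knob at (229,262), brass screw at (280,235), red pointer at (333,118) and green band at (365,172). The plate fit gives centre (0.616,0.150) and a yaw of about 1.5°. Next I measure the coloured features.

```bash
cat >> h.py <<'E'
H0=np.array([0.616,0.150,0]);yaw=np.deg2rad(1.5);RH=R.from_euler("z",yaw).as_matrix()
toH=lambda p:(np.asarray(p)-H0)@RH
toW=lambda p:np.asarray(p)@RH.T+H0
HS={"red":((0,130,60),(6,255,255)),"green":((45,90,30),(80,255,255)),"brass":((20,110,80),(32,255,255)),"orange":((7,150,80),(18,255,255))}
def blobs(im,P,c,lo=(-.15,-.18,.02),hi=(.15,.18,.3),amin=3):
    hs=cv2.cvtColor(im,cv2.COLOR_BGR2HSV);m=cv2.inRange(hs,*HS[c])
    if c=="red": m|=cv2.inRange(hs,(174,130,60),(180,255,255))
    Q=toH(P);m[~((Q>lo)&(Q<hi)).all(-1)]=0
    n,l,st,ce=cv2.connectedComponentsWithStats(m)
    out=[]
    for i in range(1,n):
        if st[i,4]>=amin:
            q=Q[l==i];out.append((st[i,4],ce[i].round(1).tolist(),np.median(q,0).round(4).tolist(),q.min(0).round(3).tolist(),q.max(0).round(3).tolist()))
    return out
E
python3 - <<'E'
from h import *
for n in("scene","top"):
    D=np.load(n+".npz")
    for c in HS:
        for b in blobs(D["im"],D["P"],c): print(n,c,*b)
print(viewer.camera_params("wrist")["intrinsics"])
print(toW([-.068,-.11,.15]),toW([-.03,-.11,.15]))
E
```

```text
scene red 17 [333.1, 158.8] [0.0687, -0.02, 0.1942] [0.067, -0.038, 0.189] [0.077, -0.011, 0.198]
scene red 14 [306.6, 192.2] [-0.0689, -0.1262, 0.1741] [-0.072, -0.13, 0.165] [-0.065, -0.122, 0.178]
scene green 24 [339.5, 173.5] [0.0774, -0.0469, 0.154] [0.074, -0.052, 0.143] [0.095, -0.04, 0.162]
scene brass 28 [330.9, 170.5] [0.0835, 0.0126, 0.1344] [0.078, -0.002, 0.125] [0.093, 0.036, 0.139]
scene brass 5 [295.0, 182.0] [-0.0377, 0.0167, 0.1231] [-0.039, 0.012, 0.118] [-0.036, 0.024, 0.124]
scene brass 4 [331.0, 182.2] [0.0787, 0.0001, 0.0989] [0.078, -0.004, 0.097] [0.08, 0.007, 0.1]
scene brass 17 [319.5, 186.5] [-0.0302, -0.1251, 0.1799] [-0.035, -0.131, 0.178] [-0.022, -0.115, 0.182]
scene orange 160 [310.2, 184.0] [-0.0316, -0.0713, 0.1603] [-0.038, -0.141, 0.152] [-0.02, 0.01, 0.177]
top red 4 [279.8, 164.8] [0.0646, -0.0152, 0.1982] [0.064, -0.021, 0.192] [0.071, -0.013, 0.203]
top brass 23 [272.2, 166.8] [0.0793, 0.0157, 0.1331] [0.072, 0.004, 0.119] [0.087, 0.027, 0.139]
top brass 12 [312.2, 189.9] [-0.0336, -0.1251, 0.1743] [-0.038, -0.133, 0.158] [-0.028, -0.117, 0.181]
top orange 9 [291.2, 192.2] [-0.0316, -0.0474, 0.1625] [-0.036, -0.058, 0.156] [-0.027, -0.04, 0.166]
top orange 8 [298.8, 191.4] [-0.0318, -0.0751, 0.1621] [-0.034, -0.088, 0.157] [-0.029, -0.066, 0.165]
top orange 4 [283.5, 192.5] [-0.029, -0.0195, 0.161] [-0.033, -0.025, 0.148] [-0.028, -0.014, 0.162]
[[312.73834365   0.         313.74654778]
 [  0.         312.73834365 203.0423418 ]
 [  0.           0.           1.        ]]
[0.55090277 0.03825766 0.15      ] [0.58888974 0.03925239 0.15      ]
```

Seen from the hoist, the pointer starts at about z=0.195 and the band middle at 0.153, so the gap is about 41 mm, or 4 notches. The knob and screw sit at y≈-0.12. Now I work out the approach.

```bash
cat >> h.py <<'E'
def Rt(tilt=0,yaw_deg=1.5):
    # tool x = hoist -x, tool y= hoist y, z down; tilt leans body toward operator
    B=np.array([[-1,0,0],[0,1,0],[0,0,-1.]]).T
    return R.from_euler("z",yaw_deg,degrees=True)*R.from_matrix(B)*R.from_euler("y",tilt,degrees=True)
def go(p,tilt=0):
    s=ctrl.sense();R0=R.from_rotvec(s["tool_rot"])
    print("shift cm",(R0.inv().apply(np.asarray(p)-s["position"])*100).round(2),"turn",np.rad2deg((R0.inv()*Rt(tilt)).as_rotvec()).round(1),"pos",s["position"].round(4),"F",s["wrist_force"].round(1),"t",s["time"])
E
python3 - <<'E'
from h import *
go([.55,.03,.30]); print(Rt(15).as_matrix().round(2))
E
```

```text
shift cm [-52.33 -55.29  -6.87] turn [ -0.1  -0.  -16.6] pos [0.1883 0.6997 0.2305] F [-0.   0.6  0.4] t 0.1
[[-0.97 -0.03 -0.26]
 [-0.03  1.   -0.01]
 [ 0.26  0.   -0.97]]
```

Call:
{"api": "move_arm", "payload": {
  "moves": "-2.7 -2.8 -1 0 0 -2 1; -5.4 -5.6 -2 0 0 -4 1; -8.1 -8.4 -3 0 0 -6 1; -10.8 -11.2 -4 0 0 -8 1; -13.5 -14 -5 0 0 -10 1; -16.2 -16.8 -6 0 0 -12 1; -18.9 -19.6 -7 0 0 -14 1; -21.6 -22.4 -7 0 0 -16.6 1"
}}

```text
time: 0.77
position: [0.3397, 0.4264, 0.3029]
tool_rot: [-0.045, 3.14, 0.003]
wrist_force: [1.1, 0.4, 0.9]
gripper_width: 0.999
grip_force: 0.0
```

```bash
python3 -c "
from h import *
go([.55,.03,.29])"
```

```text
shift cm [-19.89 -40.22   1.24] turn [0.1 0.1 0.1] pos [0.3397 0.4264 0.3029] F [1.1 0.4 0.9] t 0.7667
```

Call:
{"api": "move_arm", "payload": {
  "moves": "-1.8 -3.6 0 0 0 0 0.6; -3.6 -7.2 0 0 0 0 0.6; -5.4 -10.8 0 0 0 0 0.6; -7.2 -14.4 0 0 0 0 0.6; -9 -18 0 0 0 0 0.6; -10.8 -21.6 0 0 0 0 0.6; -12.6 -25.2 0 0 0 0 0.6; -14.4 -28.8 0 0 0 0 0.6"
}}

```text
time: 1.43
position: [0.4908, 0.1417, 0.3013]
tool_rot: [0.043, -3.141, 0.0]
wrist_force: [1.6, 0.6, -0.1]
gripper_width: 0.601
grip_force: 0.0
```

Call:
{"api": "move_arm", "payload": {
  "moves": "-1.5 -3 0 0 0 0 0.6; -3 -6 0 0 0 0 0.6; -4.4 -9 0.3 0 0 0 0.6; -5.5 -11.3 1 0 0 0 0.6; -5.5 -11.3 1 0 0 0 0.6; -5.5 -11.3 1 0 0 0 0.6; -5.5 -11.3 1 0 0 0 0.6; -5.5 -11.3 1 0 0 0 0.6"
}}

```text
time: 2.1
position: [0.5481, 0.0334, 0.2913]
tool_rot: [0.045, -3.141, -0.001]
wrist_force: [-1.0, 0.2, 0.1]
gripper_width: 0.605
grip_force: 0.0
```

```bash
python3 - <<'E'
from h import *
im,d,P,K,T=grab("wrist"); cv2.imwrite("pics/w1.png",im); np.savez("w1.npz",im=im,P=P)
go([.55,.03,.29])
for c in HS:
    for b in blobs(im,P,c,amin=15): print(c,*b)
E
```

```text
shift cm [-0.18 -0.36  0.14] turn [ 0.  -0.   0.2] pos [0.5481 0.0335 0.2914] F [ 0.4 -0.3  0.4] t 2.15
red 126 [305.1, 198.6] [-0.069, -0.1219, 0.1723] [-0.074, -0.127, 0.169] [-0.063, -0.117, 0.174]
brass 50 [437.5, 210.8] [-0.039, 0.0181, 0.1199] [-0.04, 0.012, 0.116] [-0.036, 0.025, 0.122]
brass 19 [429.3, 310.1] [0.0783, 0.0196, 0.1309] [0.077, 0.016, 0.129] [0.083, 0.022, 0.136]
brass 18 [434.7, 311.4] [0.0799, 0.0257, 0.1334] [0.078, 0.023, 0.128] [0.086, 0.03, 0.135]
orange 36 [428.8, 210.2] [-0.0381, 0.0101, 0.1164] [-0.04, 0.007, 0.105] [-0.035, 0.016, 0.121]
orange 2559 [370.9, 232.2] [-0.0312, -0.0565, 0.1576] [-0.039, -0.136, 0.129] [-0.019, 0.018, 0.179]
orange 34 [439.6, 310.2] [0.0817, 0.0352, 0.1258] [0.077, 0.028, 0.123] [0.092, 0.038, 0.132]
```

View pics/w1.png

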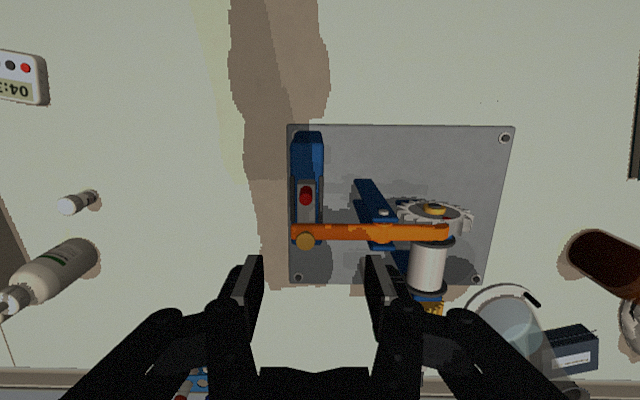

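The wrist view shows the red knob at (305,196), the screw head at (305,241) and the pawl at (300–450,232). The knob is nearly centred under the gripper.

```bash
python3 - <<'E'
from h import *
D=np.load("w1.npz");Q=toH(D["P"]);hs=cv2.cvtColor(D["im"],cv2.COLOR_BGR2HSV)
for v in(236,239,242,245,248): print(v,[(hs[v,u].tolist(),Q[v,u].round(3).tolist()) for u in(296,300,305,310,316)])
print([Q[v,305].round(3).tolist() for v in (186,190,194,198,202,206)])
k=toW([-.069,-.122,.155]);print(k,toW([-.031,-.122,.18])); go(k)
E
```

```text
236 [([12, 230, 91], [-0.026, -0.131, 0.158]), ([19, 195, 127], [-0.035, -0.126, 0.177]), ([18, 174, 129], [-0.034, -0.122, 0.175]), ([19, 176, 126], [-0.035, -0.117, 0.176]), ([13, 255, 131], [-0.027, -0.112, 0.158])]
239 [([18, 189, 85], [-0.032, -0.13, 0.175]), ([19, 184, 118], [-0.032, -0.126, 0.177]), ([18, 178, 122], [-0.033, -0.122, 0.177]), ([17, 188, 115], [-0.032, -0.117, 0.176]), ([9, 203, 102], [-0.023, -0.112, 0.158])]
242 [([19, 182, 108], [-0.029, -0.13, 0.177]), ([18, 178, 119], [-0.029, -0.126, 0.177]), ([18, 166, 118], [-0.029, -0.122, 0.176]), ([18, 176, 120], [-0.03, -0.117, 0.177]), ([108, 214, 62], [-0.005, -0.112, 0.126])]
245 [([10, 24, 63], [-0.026, -0.13, 0.176]), ([17, 194, 113], [-0.026, -0.127, 0.175]), ([19, 175, 118], [-0.026, -0.122, 0.177]), ([19, 186, 115], [-0.026, -0.117, 0.176]), ([103, 34, 67], [-0.001, -0.111, 0.126])]
248 [([110, 11, 70], [0.062, -0.14, 0.011]), ([19, 163, 111], [-0.022, -0.127, 0.175]), ([18, 187, 112], [-0.023, -0.122, 0.176]), ([18, 170, 111], [-0.022, -0.117, 0.175]), ([0, 3, 73], [0.061, -0.11, 0.011])]
[[-0.074, -0.122, 0.149], [-0.074, -0.122, 0.162], [-0.073, -0.122, 0.171], [-0.07, -0.122, 0.173], [-0.066, -0.122, 0.173], [-0.053, -0.123, 0.146]]
[0.55021723 0.0262356  0.155     ] [0.58820421 0.02723032 0.18      ]
shift cm [-0.19 -0.74 13.64] turn [ 0.  -0.   0.2] pos [0.5481 0.0335 0.2914] F [ 0.4 -0.3  0.4] t 2.15
```

Call:
{"api": "move_arm", "payload": {
  "moves": "-0.2 -0.7 3 0 0 0 0.5; -0.2 -0.7 6 0 0 0 0.5; -0.2 -0.7 9 0 0 0 0.5; -0.2 -0.7 11.5 0 0 0 0.5; -0.2 -0.7 13 0 0 0 0.5; -0.2 -0.7 13.8 0 0 0 0.5; -0.2 -0.7 13.8 0 0 0 0.5; -0.2 -0.7 13.8 0 0 0 0.3"
}}

```text
time: 2.82
position: [0.5509, 0.0258, 0.1538]
tool_rot: [-0.044, 3.141, 0.0]
wrist_force: [-0.1, 0.5, 0.2]
gripper_width: 0.373
grip_force: 0.0
```

Call:
{"api": "move_arm", "payload": {
  "moves": "0 0 0 0 0 0 0.1; 0 0 0 0 0 0 0; 0 0 0 0 0 0 0; 0 0 0 0 0 0 0; 0 0 0 0 0 0 0; 0 0 0 0 0 0 0; 0 0 0 0 0 0 0; 0 0 0 0 0 0 0"
}}

```text
time: 3.48
position: [0.5513, 0.0259, 0.1547]
tool_rot: [-0.043, 3.139, 0.001]
wrist_force: [-0.7, 2.5, 7.6]
gripper_width: 0.111
grip_force: 58.6
```

Call:
{"api": "move_arm", "payload": {
  "moves": "0.3 0 -0.1 0 0 0 0; 0.8 0 -0.1 0 0 0 0; 1.3 0 -0.1 0 0 0 0; 1.8 0 -0.1 0 0 0 0; 2.3 0 -0.1 0 0 0 0; 2.8 0 -0.1 0 0 0 0; 3.1 0 -0.1 0 0 0 0; 3.1 0 -0.1 0 0 0 0"
}}

```text
time: 4.15
position: [0.5221, 0.0253, 0.1548]
tool_rot: [-0.043, 3.135, 0.001]
wrist_force: [10.2, 4.4, -9.0]
gripper_width: 0.107
grip_force: 58.8
```

Call:
{"api": "move_arm", "payload": {
  "moves": "0 0 0 0 0 0 0.4; 0 0 0 0 0 0 0.4; 0 0 0 0 0 0 0.4; 0 0 -2 0 0 0 0.4; 0 0 -5 0 0 0 0.4; 0 0 -8 0 0 0 0; 0 0 -8 0 0 0 0; 0 0 -8 0 0 0 0"
}}

```text
time: 4.82
position: [0.5199, 0.024, 0.2357]
tool_rot: [-0.041, 3.139, 0.0]
wrist_force: [0.2, -0.3, 0.4]
gripper_width: 0.004
grip_force: 0.0
```

```bash
python3 - <<'E'
from h import *
im,d,P,K,T=grab("wrist"); np.savez("w2.npz",im=im,P=P)
for b in blobs(im,P,"red",lo=(-.15,-.15,.14),hi=(-.04,-.1,.2)): print(*b)
go(toW([-.020,-.122,.20]),-15)
E
```

```text
189 [315.7, 221.5] [-0.0987, -0.1213, 0.1721] [-0.103, -0.127, 0.168] [-0.093, -0.116, 0.174]
shift cm [-8.    0.13  3.46] turn [  0. -15.   0.] pos [0.5192 0.0241 0.2345] F [1.1 0.7 0.2] t 4.8667
```

Call:
{"api": "move_arm", "payload": {
  "moves": "-2 0 0 0 -3 0 0; -4 0 0.5 0 -6 0 0; -6 0.1 1.5 0 -10 0 0; -8 0.1 2.5 0 -15 0 0; -8 0.1 3.5 0 -15 0 0; -8 0.1 3.5 0 -15 0 0; -8 0.1 3.5 0 -15 0 0; -8 0.1 3.5 0 -15 0 0"
}}

```text
time: 5.53
position: [0.5991, 0.0274, 0.1991]
tool_rot: [-0.039, 2.882, 0.005]
wrist_force: [0.4, 0.1, -0.6]
gripper_width: 0.003
grip_force: 0.0
```

```bash
python3 - <<'E'
from h import *
go(toW([-.020,-.122,.183]),-15)
im,d,P,K,T=grab("wrist")
im2,d2,P2,K2,T2=grab("scene")
c=cv2.resize(im2[120:240,240:400],(640,480),interpolation=cv2.INTER_CUBIC)
cv2.imwrite("pics/w3.png",np.hstack([cv2.resize(im,(480,300)),cv2.resize(c,(400*300//300,300))[:, :320]]))
for n,i,p in(("w",im,P),("s",im2,P2)):
  for c in("red","green"):
    for b in blobs(i,p,c,lo=(.03,-.1,.05)): print(n,c,*b)
E
```

```text
shift cm [0.41 0.01 1.56] turn [-0.  -0.1  0. ] pos [0.5991 0.0274 0.1991] F [ 0.4  0.1 -0.6] t 5.5333
w red 112 [469.1, 344.2] [0.0666, -0.0123, 0.1866] [0.065, -0.02, 0.183] [0.068, -0.008, 0.194]
w green 368 [411.5, 303.4] [0.0724, -0.0413, 0.1469] [0.071, -0.047, 0.134] [0.086, -0.035, 0.16]
w green 299 [433.2, 304.8] [0.0725, -0.0244, 0.1491] [0.07, -0.03, 0.126] [0.084, -0.016, 0.16]
s red 18 [333.3, 158.9] [0.0691, -0.0202, 0.1937] [0.068, -0.037, 0.187] [0.081, -0.013, 0.197]
s green 35 [340.3, 173.5] [0.0816, -0.0464, 0.1525] [0.073, -0.051, 0.142] [0.097, -0.04, 0.162]
```

View pics/w3.png

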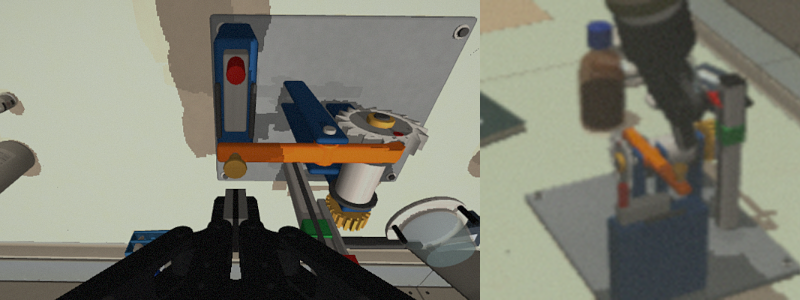

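The wrist view shows the pointer at (469,344) and the band at about (422,303), both clear of the fingers. The screw is straight ahead of the tips at (312,220). Pointer to band is about 40 mm, so 4 notches is right. Now I descend.

Call:
{"api": "move_arm", "payload": {
  "moves": "0.1 0 0.4 0 0 0 0; 0.2 0 0.8 0 0 0 0; 0.3 0 1.2 0 0 0 0; 0.41 0 1.55 0 0 0 0; 0.41 0 1.55 0 0 0 0; 0.41 0 1.55 0 0 0 0; 0.41 0 1.55 0 0 0 0; 0.41 0 1.55 0 0 0 0"
}}

```text
time: 6.3
position: [0.5998, 0.0275, 0.1834]
tool_rot: [-0.039, 2.879, 0.005]
wrist_force: [0.4, -0.6, 0.1]
gripper_width: -0.003
grip_force: 0.0
```

Call:
{"api": "move_arm", "payload": {
  "moves": "0.03 0 0.1 0 0 0 0; 0.05 0 0.2 0 0 0 0; 0.08 0 0.3 0 0 0 0; 0.1 0 0.39 0 0 0 0; 0.1 0 0.39 0 0 0 0; 0.1 0 0.39 0 0 0 0; 0.1 0 0.39 0 0 0 0; 0.1 0 0.39 0 0 0 0"
}}

```text
time: 6.97
position: [0.5998, 0.0275, 0.1794]
tool_rot: [-0.039, 2.879, 0.005]
wrist_force: [-1.1, -0.3, 4.0]
gripper_width: -0.003
grip_force: 2.1
```

```bash
cat >> h.py <<'E'
def track():
    s=ctrl.sense()
    im,d,P,K,T=grab("wrist")
    print("t",s["time"],"z",s["position"][2].round(4),"F",s["wrist_force"].round(1))
    for b in blobs(im,P,"red",lo=(.03,-.1,.05),amin=8): print("w",*b)
    im,d,P,K,T=grab("scene")
    for b in blobs(im,P,"red",lo=(.03,-.1,.05),amin=4): print("s",*b)
E
python3 -c "
from h import *
track()"
```

```text
t 6.9667 z 0.1794 F [-1.1 -0.3  4. ]
s 23 [333.4, 159.3] [0.0696, -0.0199, 0.1927] [0.067, -0.044, 0.176] [0.082, -0.011, 0.197]
```

Call:
{"api": "move_arm", "payload": {
  "moves": "0.03 0 0.1 0 0 0 0; 0.05 0 0.2 0 0 0 0; 0.08 0 0.3 0 0 0 0; 0.1 0 0.4 0 0 0 0; 0.1 0 0.4 0 0 0 0; 0.1 0 0.4 0 0 0 0; 0.1 0 0.4 0 0 0 0; 0.1 0 0.4 0 0 0 0"
}}

```text
time: 7.73
position: [0.5999, 0.0264, 0.1754]
tool_rot: [-0.037, 2.879, 0.004]
wrist_force: [-1.3, -4.2, 6.7]
gripper_width: 0.002
grip_force: 3.3
```

Call:
{"api": "move_arm", "payload": {
  "moves": "0.03 0 0.1 0 0 0 0; 0.05 0 0.2 0 0 0 0; 0.08 0 0.3 0 0 0 0; 0.1 0 0.4 0 0 0 0; 0.1 0 0.4 0 0 0 0; 0.1 0 0.4 0 0 0 0; 0.1 0 0.4 0 0 0 0; 0.1 0 0.4 0 0 0 0"
}}

```text
time: 8.4
position: [0.6001, 0.0259, 0.1713]
tool_rot: [-0.036, 2.879, 0.003]
wrist_force: [-0.6, -6.2, 6.8]
gripper_width: 0.0
grip_force: 3.5
```

```bash
python3 -c "
from h import *
track()"
```

```text
t 8.4 z 0.1713 F [-0.6 -6.2  6.8]
s 19 [333.5, 160.0] [0.0698, -0.0223, 0.1903] [0.067, -0.04, 0.183] [0.082, -0.013, 0.194]
```

Call:
{"api": "move_arm", "payload": {
  "moves": "0 0 0 0 0 0 0; 0 0 0 0 0 0 0; 0 0 0 0 0 0 0; 0 0 0 0 0 0 0; 0 0 0 0 0 0 0; 0 0 0 0 0 0 0; 0 0 0 0 0 0 0; 0 0 0 0 0 0 0"
}}

```text
time: 9.17
position: [0.6001, 0.0259, 0.1713]
tool_rot: [-0.036, 2.879, 0.003]
wrist_force: [-1.1, -6.0, 6.3]
gripper_width: 0.001
grip_force: 3.5
```

```bash
python3 -c "
from h import *
track()"
```

```text
t 9.1667 z 0.1713 F [-1.1 -6.   6.3]
s 20 [333.1, 161.2] [0.0689, -0.0208, 0.1871] [0.066, -0.044, 0.18] [0.077, -0.009, 0.191]
```

Call:
{"api": "move_arm", "payload": {
  "moves": "0 0 0 0 0 0 0; 0 0 0 0 0 0 0; 0 0 0 0 0 0 0; 0 0 0 0 0 0 0; 0 0 0 0 0 0 0; 0 0 0 0 0 0 0; 0 0 0 0 0 0 0; 0 0 0 0 0 0 0"
}}

```text
time: 9.93
position: [0.6001, 0.0259, 0.1713]
tool_rot: [-0.036, 2.879, 0.003]
wrist_force: [-1.3, -5.6, 5.8]
gripper_width: 0.001
grip_force: 3.5
```

Call:
{"api": "move_arm", "payload": {
  "moves": "0 0 0 0 0 0 0; 0 0 0 0 0 0 0; 0 0 0 0 0 0 0; 0 0 0 0 0 0 0; 0 0 0 0 0 0 0; 0 0 0 0 0 0 0; 0 0 0 0 0 0 0; 0 0 0 0 0 0 0"
}}

```text
time: 10.6
position: [0.6001, 0.026, 0.1713]
tool_rot: [-0.036, 2.879, 0.003]
wrist_force: [-1.4, -5.8, 6.2]
gripper_width: -0.002
grip_force: 3.5
```

```bash
python3 -c "
from h import *
track()"
```

```text
t 10.6 z 0.1713 F [-1.4 -5.8  6.2]
s 22 [333.2, 163.3] [0.0696, -0.0212, 0.1787] [0.068, -0.041, 0.169] [0.082, -0.01, 0.183]
```

Call:
{"api": "move_arm", "payload": {
  "moves": "0 0 0 0 0 0 0; 0 0 0 0 0 0 0; 0 0 0 0 0 0 0; 0 0 0 0 0 0 0; 0 0 0 0 0 0 0; 0 0 0 0 0 0 0; 0 0 0 0 0 0 0; 0 0 0 0 0 0 0"
}}

```text
time: 11.37
position: [0.6001, 0.026, 0.1713]
tool_rot: [-0.036, 2.879, 0.003]
wrist_force: [-0.9, -6.0, 6.6]
gripper_width: -0.002
grip_force: 3.5
```

Call:
{"api": "move_arm", "payload": {
  "moves": "0 0 0 0 0 0 0; 0 0 0 0 0 0 0; 0 0 0 0 0 0 0; 0 0 0 0 0 0 0; 0 0 0 0 0 0 0; 0 0 0 0 0 0 0; 0 0 0 0 0 0 0; 0 0 0 0 0 0 0"
}}

```text
time: 12.03
position: [0.6, 0.0259, 0.1713]
tool_rot: [-0.036, 2.879, 0.003]
wrist_force: [-1.1, -5.8, 6.3]
gripper_width: -0.002
grip_force: 3.5
```

```bash
python3 -c "
from h import *
track()"
```

```text
t 12.0333 z 0.1713 F [-1.1 -5.8  6.3]
w 86 [474.6, 348.0] [0.0667, -0.0114, 0.1627] [0.065, -0.018, 0.152] [0.08, -0.008, 0.168]
s 18 [333.2, 166.0] [0.0691, -0.0221, 0.1698] [0.067, -0.04, 0.164] [0.079, -0.011, 0.175]
```

Call:
{"api": "move_arm", "payload": {
  "moves": "0 0 0 0 0 0 0; 0 0 0 0 0 0 0; 0 0 0 0 0 0 0; 0 0 0 0 0 0 0; 0 0 0 0 0 0 0; 0 0 0 0 0 0 0; 0 0 0 0 0 0 0; 0 0 0 0 0 0 0"
}}

```text
time: 12.8
position: [0.6001, 0.0259, 0.1713]
tool_rot: [-0.036, 2.879, 0.003]
wrist_force: [-0.7, -6.0, 6.1]
gripper_width: 0.001
grip_force: 3.5
```

```bash
python3 -c "
from h import *
track()
im,d,P,K,T=grab('scene')
for b in blobs(im,P,'green',lo=(.03,-.1,.05)): print(*b)"
```

```text
t 12.8 z 0.1713 F [-0.7 -6.   6.1]
w 177 [470.5, 344.1] [0.0666, -0.0131, 0.1598] [0.065, -0.023, 0.147] [0.08, -0.009, 0.166]
s 20 [333.0, 167.2] [0.0697, -0.0198, 0.1658] [0.067, -0.036, 0.155] [0.079, -0.012, 0.17]
35 [340.0, 173.6] [0.0796, -0.0466, 0.1528] [0.072, -0.053, 0.143] [0.096, -0.04, 0.162]
```

Call:
{"api": "move_arm", "payload": {
  "moves": "0 0 0 0 0 0 0; 0 0 0 0 0 0 0; 0 0 0 0 0 0 0; 0 0 0 0 0 0 0; 0 0 0 0 0 0 0; 0 0 0 0 0 0 0; 0 0 0 0 0 0 0; 0 0 0 0 0 0 0"
}}

```text
time: 13.62
position: [0.6001, 0.026, 0.1713]
tool_rot: [-0.036, 2.879, 0.003]
wrist_force: [-0.6, -6.5, 6.3]
gripper_width: 0.003
grip_force: 3.5
```

Call:
{"api": "move_arm", "payload": {
  "moves": "0 0 0 0 0 0 0; 0 0 0 0 0 0 0; -0.4 0 -1.45 0 0 0 0; -0.8 0 -2.9 0 0 0 0; -1 0 -3.9 0 0 0 0; -1 0 -3.9 0 0 0 0; -1 0 -3.9 0 0 0 0; -1 0 -3.9 0 0 0 0"
}}

```text
time: 14.28
position: [0.599, 0.0277, 0.2106]
tool_rot: [-0.039, 2.88, 0.005]
wrist_force: [-0.4, 0.4, -0.1]
gripper_width: 0.002
grip_force: 0.0
```

```bash
python3 -c "
from h import *
track()"
```

```text
t 14.2833 z 0.2106 F [-0.4  0.4 -0.1]
w 423 [434.5, 294.4] [0.0668, -0.0205, 0.1545] [0.065, -0.042, 0.143] [0.08, -0.009, 0.159]
s 12 [333.2, 170.1] [0.0684, -0.0269, 0.1575] [0.066, -0.036, 0.155] [0.072, -0.016, 0.162]
```

```bash
python3 -c "
from h import *
go(toW([-.0985,-.1215,.225]),0)"
```

```text
shift cm [ 7.18  0.05 -3.43] turn [-0.  14.9  0.1] pos [0.5989 0.0276 0.2104] F [ 0.7 -0.7  0.4] t 14.3833
```

Call:
{"api": "move_arm", "payload": {
  "moves": "0.5 0 -2.5 0 0 0 0; 2.5 0 -3.4 0 4 0 0.2; 4.5 0 -3.4 0 8 0 0.5; 6.5 0 -3.4 0 12 0 0.5; 7.2 0 -3.4 0 15 0 0.5; 7.2 0 -3.4 0 15 0 0.5; 7.2 0 -3.4 0 15 0 0.5; 7.2 0 -3.4 0 15 0 0.5"
}}

```text
time: 15.05
position: [0.5214, 0.0254, 0.2251]
tool_rot: [-0.042, 3.14, -0.0]
wrist_force: [0.9, -0.6, -0.1]
gripper_width: 0.501
grip_force: 0.0
```

```bash
python3 - <<'E'
from h import *
go(toW([-.0985,-.1215,.155]),0)
im,d,P,K,T=grab("scene")
for c in("red","green"):
    for b in blobs(im,P,c): print(c,*b)
cv2.imwrite("pics/s4.png",cv2.resize(im[130:230,270:390],(720,600),interpolation=cv2.INTER_CUBIC))
im,d,P,K,T=grab("wrist")
for c in("red","green"):
    for b in blobs(im,P,c,amin=10): print(c,*b)
E
```

```text
shift cm [0.07 0.06 7.01] turn [-0.   0.1  0. ] pos [0.5214 0.0254 0.2251] F [ 0.9 -0.6 -0.1] t 15.05
red 11 [332.6, 170.7] [0.0685, -0.0269, 0.155] [0.067, -0.033, 0.15] [0.071, -0.014, 0.159]
red 4 [296.8, 194.8] [-0.0984, -0.1264, 0.1738] [-0.1, -0.128, 0.172] [-0.096, -0.123, 0.176]
red 4 [297.0, 199.5] [-0.0982, -0.127, 0.1584] [-0.099, -0.128, 0.155] [-0.097, -0.124, 0.165]
green 28 [339.9, 173.6] [0.0789, -0.0474, 0.1544] [0.073, -0.052, 0.142] [0.095, -0.04, 0.163]
red 215 [313.8, 225.8] [-0.0984, -0.1214, 0.1721] [-0.103, -0.127, 0.162] [-0.093, -0.116, 0.174]
red 31 [440.1, 263.8] [-0.0358, -0.006, 0.1134] [-0.037, -0.009, 0.108] [-0.034, -0.0, 0.117]
red 276 [426.5, 385.2] [0.067, -0.0181, 0.1519] [-0.086, -0.08, 0.131] [0.08, -0.007, 0.284]
green 20 [416.4, 376.3] [0.0726, -0.0229, 0.1378] [0.071, -0.026, 0.124] [0.085, -0.017, 0.14]
green 108 [420.9, 393.9] [0.0727, -0.0245, 0.1562] [0.071, -0.03, 0.15] [0.08, -0.017, 0.162]
```

View pics/s4.png

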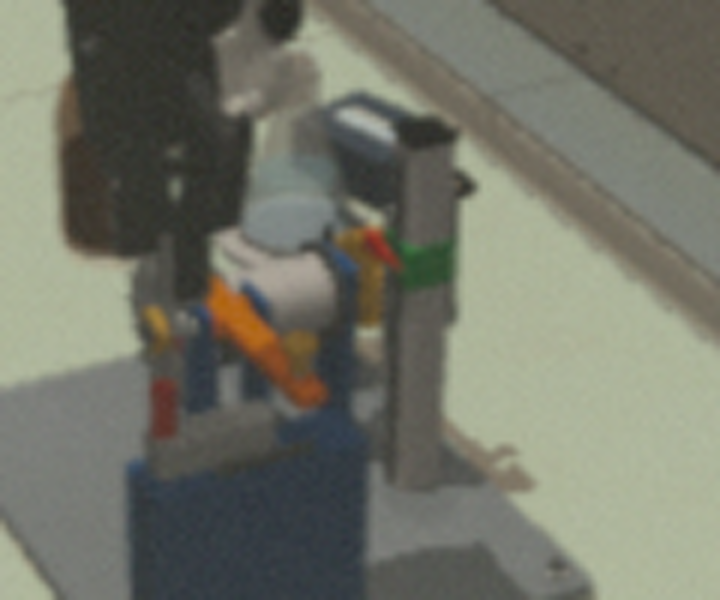

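The pointer tip at about (400,265) in this view lies at mid-band, having sunk about 39 mm (4 notches). Now I push the lock home.

Call:
{"api": "move_arm", "payload": {
  "moves": "0.1 0 2 0 0 0 0.5; 0.1 0 4 0 0 0 0.5; 0.1 0 6 0 0 0 0.5; 0.1 0 7 0 0 0 0.4; 0.1 0 7 0 0 0 0; 0.1 0 7 0 0 0 0; 0.1 0 7 0 0 0 0; 0.1 0 7 0 0 0 0"
}}

```text
time: 15.82
position: [0.5202, 0.0254, 0.1558]
tool_rot: [-0.042, 3.141, 0.0]
wrist_force: [1.3, -0.2, -10.1]
gripper_width: 0.111
grip_force: 58.4
```

Call:
{"api": "move_arm", "payload": {
  "moves": "0 0 0 0 0 0 0; -0.4 0 0 0 0 0 0; -0.9 0 0 0 0 0 0; -1.4 0 0 0 0 0 0; -1.9 0 0 0 0 0 0; -2.4 0 0 0 0 0 0; -2.8 0 0 0 0 0 0; -3 0 0 0 0 0 0"
}}

```text
time: 16.48
position: [0.5502, 0.026, 0.1556]
tool_rot: [0.042, -3.14, 0.0]
wrist_force: [-8.3, -0.9, 5.8]
gripper_width: 0.112
grip_force: 59.8
```

Call:
{"api": "move_arm", "payload": {
  "moves": "-0.1 0 0 0 0 0 0; -0.2 0 0 0 0 0 0; -0.2 0 0 0 0 0 0; -0.2 0 0 0 0 0 0; -0.2 0 0 0 0 0 0; -0.2 0 0 0 0 0 0; -0.2 0 0 0 0 0 0; -0.2 0 0 0 0 0 0"
}}

```text
time: 17.15
position: [0.5502, 0.0261, 0.1556]
tool_rot: [0.042, -3.138, 0.0]
wrist_force: [-9.2, -0.6, 5.7]
gripper_width: 0.11
grip_force: 60.0
```

Call:
{"api": "move_arm", "payload": {
  "moves": "0 0 0 0 0 0 0.4; 0 0 0 0 0 0 0.4; 0 0 0 0 0 0 0.4; 0 0 -2 0 0 0 0.4; 0 0 -5 0 0 0 0.4; 0 0 -9 0 0 0 0.4; 2 0 -12 0 0 0 0.4; 4 0 -13.5 0 0 0 0.4"
}}

```text
time: 17.82
position: [0.5143, 0.0254, 0.2942]
tool_rot: [-0.042, 3.135, 0.001]
wrist_force: [-0.7, -0.2, 0.2]
gripper_width: 0.402
grip_force: 0.0
```

Call:
{"api": "move_arm", "payload": {
  "moves": "3 0 0 0 0 0 0.4; 3 0 0 0 0 0 0.4; 3 0 0 0 0 0 0.4; 3 0 0 0 0 0 0.4; 3 0 0 0 0 0 0.4; 3 0 0 0 0 0 0.4; 3 0 0 0 0 0 0.4; 3 0 0 0 0 0 0.4"
}}

```text
time: 18.48
position: [0.4825, 0.0244, 0.2901]
tool_rot: [0.042, -3.141, 0.0]
wrist_force: [-0.5, -0.5, -0.5]
gripper_width: 0.401
grip_force: 0.0
```

```bash
python3 - <<'E'
from h import *
print(ctrl.sense()["position"],ctrl.sense()["wrist_force"])
for n in("wrist","scene"):
    im,d,P,K,T=grab(n)
    for c in("red","green"):
        for b in blobs(im,P,c,amin=4): print(n,c,*b)
cv2.imwrite("pics/s5.png",cv2.resize(im[130:230,270:390],(720,600),interpolation=cv2.INTER_CUBIC))
E
```

```text
[0.48247658 0.02441856 0.29005468] [-0.51007513 -0.50649398 -0.53423409]
wrist red 103 [313.4, 266.2] [-0.0685, -0.1222, 0.1722] [-0.073, -0.127, 0.17] [-0.063, -0.116, 0.174]
wrist red 14 [413.9, 265.9] [-0.0356, -0.0068, 0.116] [-0.036, -0.009, 0.111] [-0.035, -0.002, 0.117]
wrist red 36 [408.5, 367.0] [0.0746, -0.0125, 0.1524] [0.067, -0.017, 0.149] [0.081, -0.008, 0.155]
scene red 12 [332.8, 170.9] [0.0687, -0.0237, 0.1544] [0.068, -0.039, 0.151] [0.073, -0.014, 0.158]
scene red 12 [307.0, 192.8] [-0.0686, -0.1259, 0.1727] [-0.07, -0.129, 0.163] [-0.063, -0.122, 0.176]
scene green 20 [339.2, 173.2] [0.0788, -0.0456, 0.1541] [0.073, -0.048, 0.142] [0.087, -0.041, 0.164]
```

View pics/s5.png

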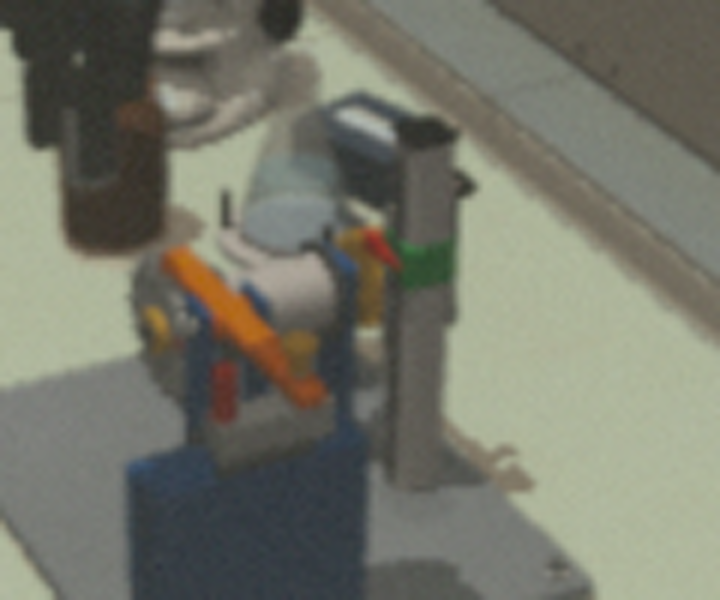

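The knob at (225,390) is back at hoist x -0.0685, which matches its locked start. The pointer tip at (400,265) is mid-band and still, and the robot is clear.

```bash
python3 -c "
from h import *
print(ticket.sign_off())"
```

```text
the job is handed in; nothing more can be done
None
```

I handed the job in at about 18.6 s: the platform sank four notches (about 39 mm), the pointer is at rest mid-band, the lock slide is fully home, and the arm is clear; no verdict was shown.

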